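Mesh the splined handwheel on the rolling unit and wind it to its stop

TASK

Fit the red-barred handwheel onto the splined spindle of the small green rolling unit: nobody knows how the teeth stand, so press it lightly and rock it until the teeth mesh, then slide it gently fully home on the seat ring, without letting it drop. Then wind the spindle clockwise (seen from above) with the wheel up to its stop, let go, and leave the other things on the bench alone. Never force it.

Things in the scene. Friction and masses are not known exactly. Their poses are not given: they have to be found in the camera images.
- bar (a point): Grasp point in the middle of the handwheel's red T-bar, 67 mm above the wheel's lower rim. The bar is 14 mm thick (point x), 46 mm long (point y) and stands from 48 to 83 mm above the rim. The point's z axis is the wheel's axis, up.
- foot (a point): Centre of the handwheel's lower rim, on its axis; axes as bar. The rim bounds the bore, open below and blind at 43 mm, 37 mm across. Four teeth 10 mm wide, every 90 degrees, on the +x, +y, -x and -y axes, stand in the bore from 3 to 21 mm above the rim and leave a 26 mm opening between their tips.
- handwheel: The handwheel (loose, 0.2 to 0.33 kg), standing on the bench bore down: a dark steel drum 49 mm across (53 mm over its knurls), 48 mm high, with the red bar on top. Origin and axes as foot.
- unit: The rolling unit, fixed on the bench: base plate 128 x 104 x 10 mm, green housing 76 x 84 mm with a flat seat ring (58 mm across) on top, two small rolls at its front (-x). Origin under the spindle axis, on the bench. Mind the room on the way: left of the bench a motor hangs at x 0.19, y 0.20 (0.58 to 0.70 m up, 90 mm across) and a post 0.47 m tall stands at x 0.38, y 0.18.
- seat (a point): Point on the upright spindle axis, level with the seat ring's top, 50 mm above the bench; its axes are the unit's and do not turn with the spindle. The wheel is home when foot is at this point. Round it stands the splined sleeve: four teeth 8 mm wide, 34 mm over their tips, from 0 to 20 mm above this point, round a 24 mm core.
- spindle (a joint): Angle of the spindle, rad, growing clockwise seen from above, 0 to 1.2 where a hard stop ends it; it starts between 0.3 and 0.6. It resists with a friction of about 0.2 N m and stays where it is left.
- pin_tin: Round grey tin, 58 x 24 mm, a bystander; origin under its centre.
- ring_clamp: Wooden ring clamp lying on the bench, 120 x 34 x 20 mm, a bystander.
- orange_cap: Orange plastic cap, 24 x 15 mm, a bystander.
- spline_top (a point): Point on the spindle axis level with the top of the sleeve's teeth, 20 mm above seat, same axes. The core runs on 12 mm above it, then tapers to a 10 mm nose 20 mm above it, and so centres the wheel. Teeth on teeth, foot is 3 mm below this point. They mesh every 90 degrees with about 7 degrees of play to either side if well centred; how they stand is shown by no listed value.
Not all that is in view belongs to the job. What is shaped like the handwheel but brown is not meant.

How it is judged:
On the way, in this order (a step that is already met when the one before it is completed fails the run):
1. the wheel's teeth are meshed and it is fully home on the seat ring, before the spindle is wound up (z of foot in the frame of seat below 0.004 m and horizontal distance between foot and seat below 0.004 m and angle between foot's own z axis and vertical below 0.1 rad), for 0.2 s.
2. the spindle is wound clockwise up to its stop (value of joint spindle above 1.1 rad), for 0.2 s.
At the end, for the whole second after the job is handed in: The handwheel is released and at rest, meshed on the spindle and fully home (its rim within 4 mm of the seat ring's height and of the axis, tilt under 0.1 rad), and the spindle is within 0.1 rad of its clockwise stop (joint above 1.1) (all of step 1 and value of joint spindle above 1.1 rad and linear speed of handwheel below 0.02 m/s); the robot touches nothing.
It fails at once if the handwheel is forced or dropped: more than 60 N between it and the unit (contact force between handwheel and unit above 60 N).
It fails at once if a bystander (tin, wooden clamp, orange cap) is pushed more than 30 mm (distance of any of pin_tin, ring_clamp, orange_cap from where it was at the start of the episode above 0.03 m).
It also fails if it takes over 72 s, if anything falls off the work surface, if the arm or the gripper's body presses on something with over 40 N, if the wrist force passes 120 N, or if a joint passes its speed limit or range.

ROBOT

A 7-joint arm with a two-finger parallel gripper is mounted at the origin on a cart in front of the work surface, level with it; the furniture and walls round the work are solid. World frame = base frame: x ahead of the robot, y to its left, z up, the work surface at z = 0. Lengths are in m, angles in rad, forces in N, time in s.
With the tool pointing down it reaches from about 0.425 to 0.825 m from the base axis. Payload 3.6 kg.
Tool frame: the origin (TCP) lies midway between the tips of the shut fingers; the grasp point (between the pads) lies 19 mm behind it (env.tcp_to_grasp is the distance from the TCP to the grasp point, in m); z points along the fingers, x is the direction in which the jaws open and shut, and the axes are right-handed (so a half turn about z gives the same grasp; the last joint's range is limited). The gripper opens to 85 mm and grips with 20 to 120 N. Pads are 22 mm wide; open, the fingers measure 114 mm over their backs; the gripper's body (76 mm by 85 mm) begins 54 mm behind the grasp point. The pads swing forward as they close: fully open they stand 13 mm farther back than shut.
Start: joints at [1.177, 0.615, -0.013, 1.423, 0.008, 1.103, -0.04], TCP at [0.233, -0.607, 0.231] pointing down, gripper open.
Joint ranges: [-3.12, 3.12], [-0.3, 2.06], [-1.34, 1.32], [0.26, 2.42], [-1.36, 4.5], [0.01, 1.98], [-2.84, 2.84]. Speed limits (rad/s): [2.79, 2.79, 3.14, 3.14, 3.14, 3.14, 3.14].

INTERFACE

Orientations are given as a unit quaternion [x, y, z, w].
In Python, from plant import env, fingers, solver, imaging gives the robot as it stands. Calls block until the motion is done:
- env.goto(position, orientation): joint-space move of the TCP to a pose.
- env.move_l(position, rot=None, feed=0.15, until_force=None): straight line of the TCP; rot=None keeps the orientation; feed is the mean speed in m/s. With until_force (N) it stops when the force on the tool has changed by that much, and returns True; else False.
- env.goto_joints(angles): joint-space move.
- fingers.move_gripper(opening, f_grip=None): finger opening in m; f_grip is the grip in N (None keeps the last); returns when the fingers have stopped.
- env.wait(seconds).
- solver.solve_ik(position, orientation): joint angles nearest the present ones, or None.
- imaging.read_camera(name): name is "scene" or "top"; returns the picture (384x512x3 uint8, red, green, blue); there is no depth.
- imaging.camera_params(name): a dict with "fx", "fy", "cx", "cy" (pixels), "origin" and "orientation" of the camera in the world. Camera axes: x right, y down, z forward; pixel columns grow to the right and rows downward; lengths in m; the calibration is good to about 2 mm. A picture is of the moment at which its call begins. camera_params takes no time and is no camera call.
A pose or a line that the arm cannot do raises env.MotionError and nothing moves.
- env.sign_off(): hands the job in, once; it reports no verdict.
Readings, each from a call of its own:
- env.get_time(): time.
- env.get_joint_pos(): joint angles.
- env.get_joint_vel(): joint speeds.
- env.get_effort(): joint torques, N m.
- env.get_tcp_pos(): TCP position.
- env.get_ee_rot(): TCP orientation.
- env.get_force(): force on the tool from outside, world axes, zero at the start.
- env.get_moment(): the same for the moment, N m.
- env.get_opening(): finger opening in m.
Only numpy, scipy, OpenCV 4.12 (cv2) and the standard library are available. Lean on these libraries where they do the work, as an engineer would, in place of code of your own. Each camera call takes 0.05 s, during which the arm holds its last target.

## Working session

There is one attempt and no reset: what is moved stays moved. The work goes in short steps, each a Python script; the robot and the scene stay as the last script left them, time stands still between calls to the robot, and variables do not carry over. Pictures are saved under pics/ and viewed, and the job is handed in when it is done.

```bash
ls; mkdir -p pics
python3 - <<'E'
from plant import env, fingers, solver, imaging
import cv2
for n in ["scene","top"]:
    im=imaging.read_camera(n); cv2.imwrite(f"pics/{n}0.png",im[:,:,::-1])
    print(n,imaging.camera_params(n))
print(env.get_time(),env.get_tcp_pos(),env.get_ee_rot(),env.get_opening(),env.tcp_to_grasp)
E
```

```text
pics
scene {'fx': 406.12582844098876, 'fy': 406.12582844098876, 'cx': 247.77470765301968, 'cy': 195.42470925608237, 'origin': array([0.00168781, 0.19892151, 0.5811957 ]), 'orientation': array([-0.38074928,  0.80260218, -0.41630539,  0.19377708])}
top {'fx': 352.185638659426, 'fy': 352.185638659426, 'cx': 254.3853002913199, 'cy': 192.44273943245926, 'origin': array([ 0.36001956, -0.26336705,  0.89417671]), 'orientation': array([-0.697758  ,  0.71098465, -0.06256497,  0.06099369])}
0.1 [ 0.2328851  -0.60610972  0.23024717] [ 8.24229276e-01 -5.66255011e-01 -9.63009065e-04 -6.59408567e-04] 0.0852504103861037 0.0187
```

View pics/scene0.png

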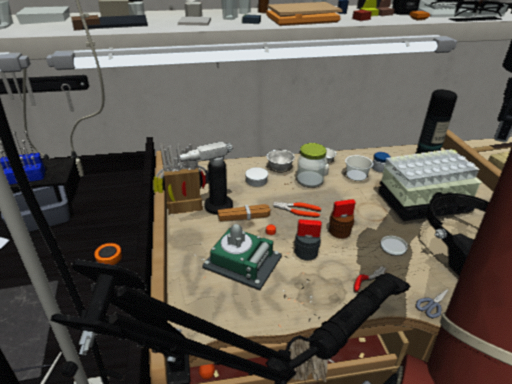

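View pics/top0.png

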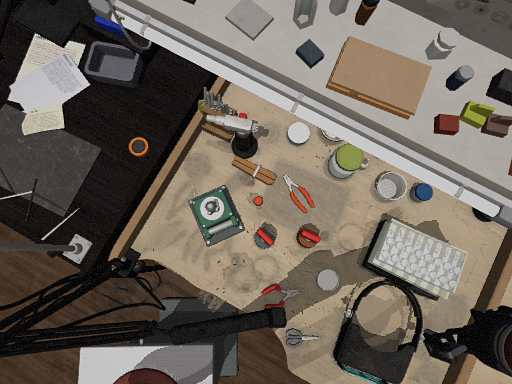

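```bash
cat > h.py <<'E'
from plant import env, fingers, solver, imaging
import cv2, numpy as np
from scipy.spatial.transform import Rotation as R
def cam(n):
    p=imaging.camera_params(n); return p,R.from_quat(p["orientation"]).as_matrix(),np.array(p["origin"])
def ray(n,uv):
    p,M,o=cam(n); d=M@np.array([(uv[0]-p["cx"])/p["fx"],(uv[1]-p["cy"])/p["fy"],1]); return o,d/np.linalg.norm(d)
def onz(n,uv,z):
    o,d=ray(n,uv); return o+d*(z-o[2])/d[2]
def proj(n,X):
    p,M,o=cam(n); c=M.T@(np.array(X)-o); return np.array([p["cx"]+p["fx"]*c[0]/c[2],p["cy"]+p["fy"]*c[1]/c[2]])
def tri(a,b):
    o1,d1=ray("scene",a);o2,d2=ray("top",b)
    s=np.linalg.lstsq(np.c_[d1,-d2],o2-o1,rcond=None)[0]
    p,q=o1+s[0]*d1,o2+s[1]*d2; return (p+q)/2,np.linalg.norm(p-q)
E
python3 - <<'E'
from h import *
np.set_printoptions(precision=4,suppress=True)
print("base",proj("top",[0,0,0]),proj("scene",[0,0,.0]),"post",proj("top",[.38,.18,.47]),proj("top",[.38,.18,0]),proj("scene",[.38,.18,.47]),proj("scene",[.38,.18,0]),"motor",proj("top",[.19,.2,.64]),proj("scene",[.19,.2,.64]))
print("gripper",proj("top",[.233,-.607,.25]))
for nm,a,b in [("bar",(309,232),(265,236)),("spin",(236,228),(211,207)),("armtip",(400,285),(280,318)),("brown",(343,212),(309,236))]:
    print(nm,tri(a,b))
for n,(x0,y0,w,h) in dict(scene=(190,180,180,120),top=(170,140,180,120)).items():
    im=cv2.imread(f"pics/{n}0.png")[y0:y0+h,x0:x0+w]
    cv2.imwrite(f"pics/{n}0z.png",cv2.resize(im,None,fx=4.4,fy=4.4,interpolation=cv2.INTER_CUBIC))
E
```

```text
base [143.5538 414.4753] [387.8469 568.2176] post [-118.3192  244.7874] [ 77.0809 249.9888] [-46.9702  82.949 ] [ 88.3576 402.1874] motor [-486.      546.6614] [-334.7023 -446.4313]
gripper [452.7566 324.9593]
bar (array([ 0.4021, -0.2908,  0.0529]), np.float64(0.002963805369375816))
spin (array([ 0.4719, -0.1643,  0.0838]), np.float64(0.0028938513578631716))
armtip (array([ 0.2121, -0.322 ,  0.0399]), np.float64(0.005529454109203259))
brown (array([ 0.4007, -0.3946,  0.0536]), np.float64(0.0014155849668155223))
```

View pics/scene0z.png

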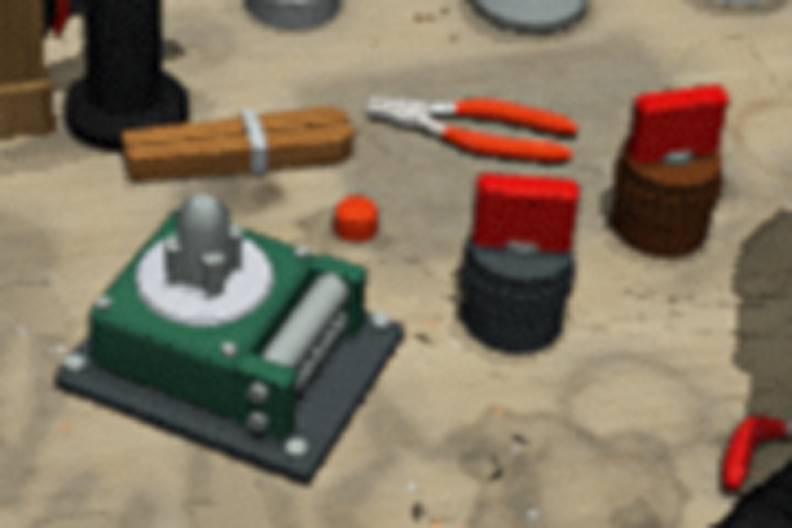

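View pics/top0z.png

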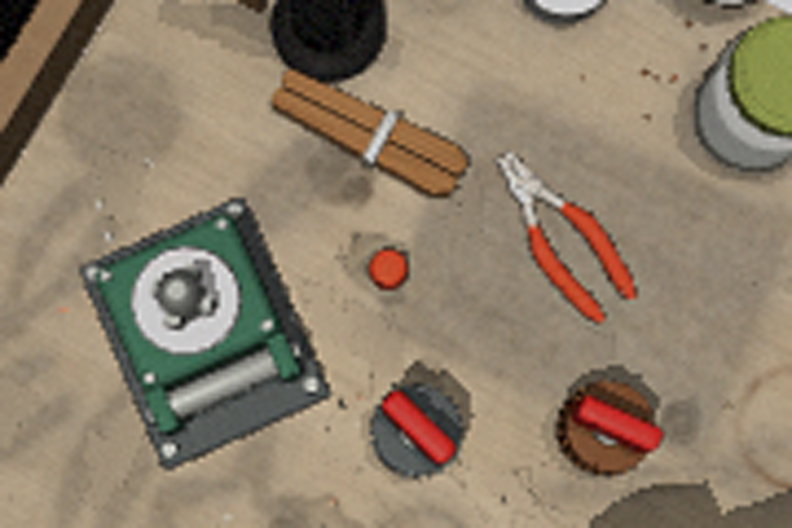

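Run:
```python
from h import *
np.set_printoptions(precision=4,suppress=True)
for nm,a,b in [("elbow",(295,360),(160,328)),("padleft",(330,340),(183,328)),("hub",(100,285),(128,262)),("tip",(405,283),(282,316))]:
    print(nm,tri(a,b))
# bar top mask
for n,roi,z in [("top",(245,220,285,255),.083),("scene",(290,215,330,260),.06)]:
    im=cv2.imread(f"pics/{n}0.png"); x0,y0,x1,y1=roi; c=im[y0:y1,x0:x1].astype(int)
    m=((c[...,2]>130)&(c[...,1]<60)&(c[...,0]<60)).astype(np.uint8)
    k=cv2.findContours(m,0,2)[0]; k=max(k,key=cv2.contourArea)
    r=cv2.minAreaRect(k); print(n,m.sum(),r[0][0]+x0,r[0][1]+y0,r[1],r[2])
    bx=cv2.boxPoints(r)+[x0,y0]
    for p in bx: print(p,onz(n,p,z))
# ring white
from h import *
for n,roi,z in [("top",(195,190,232,222),.05),("scene",(215,230,260,260),.05)]:
    im=cv2.imread(f"pics/{n}0.png"); x0,y0,x1,y1=roi; c=im[y0:y1,x0:x1].astype(int)
    m=((c.min(2)>170)&(c.max(2)-c.min(2)<40)).astype(np.uint8)
    k=cv2.findContours(m,0,2)[0]; k=max(k,key=cv2.contourArea)
    h=cv2.convexHull(k)
    r=cv2.fitEllipse(h); uv=np.array(r[0])+[x0,y0];print(n,m.sum(),uv,r[1:],onz(n,uv,z))
```

```text
elbow (array([ 0.2057, -0.0546,  0.0837]), np.float64(0.0007266399812373703))
padleft (array([ 0.2003, -0.1091,  0.0871]), np.float64(0.013174890936294528))
hub (array([0.3801, 0.0585, 0.1534]), np.float64(0.13050815465008725))
tip (array([ 0.2125, -0.329 ,  0.0407]), np.float64(0.014771645864320334))
top 66 265.0 236.5 (19.091880798339844, 4.949747085571289) 45.0
[256.5 231.5] [ 0.4123 -0.2697  0.083 ]
[260. 228.] [ 0.4202 -0.2779  0.083 ]
[273.5 241.5] [ 0.3889 -0.308   0.083 ]
[270. 245.] [ 0.3811 -0.2998  0.083 ]
scene 111 309.1287136077881 222.21287155151367 (22.189329147338867, 4.577171325683594) 5.710593223571777
[297.8614 223.3861] [ 0.4284 -0.2871  0.06  ]
[298.3168 218.8317] [ 0.4382 -0.2983  0.06  ]
[320.396  221.0396] [ 0.4047 -0.3283  0.06  ]
[319.9406 225.5941] [ 0.3954 -0.3167  0.06  ]
top 277 [211.7393 207.8568] ((22.801660537719727, 23.49846839904785), 54.62314987182617) [ 0.4733 -0.163   0.05  ]
scene 260 [235.8966 242.2598] ((20.01504898071289, 28.68878173828125), 88.18832397460938) [ 0.4715 -0.1614  0.05  ]
```

Run:
```python
from h import *
np.set_printoptions(precision=4,suppress=True)
a=cv2.imread("pics/top0.png")[190:226,193:233]; b=cv2.imread("pics/scene0.png")[218:258,214:260]
a=cv2.resize(a,(400,360),interpolation=cv2.INTER_CUBIC);b=cv2.resize(b,(400,360),interpolation=cv2.INTER_CUBIC)
cv2.imwrite("pics/sp.png",np.hstack([a,b]))
# bar PCA
im=cv2.imread("pics/top0.png").astype(float)[222:252,248:284]
w=np.clip(im[...,2]-np.maximum(im[...,1],im[...,0])-25,0,140)
v,u=np.mgrid[222:252,248:284]
P=np.array([[onz("top",(uu,vv),.083)[:2] for uu,vv in zip(r,s)] for r,s in zip(u,v)])
W=w[...,None]/w.sum(); c=(P*W).sum((0,1)); d=(P-c); C=np.einsum('ij,ijk,ijl->kl',w/w.sum(),d,d)
e,V=np.linalg.eigh(C); print(c,np.sqrt(12*e),np.degrees(np.arctan2(V[1,1],V[0,1])))
# spindle top points
for n in ("top","scene"): print(n,[proj(n,[.4725,-.1625,z]) for z in (.05,.07,.09)])
s=solver.solve_ik([.4725,-.1625,.2],[1,0,0,0]); print(s)
print(R.from_quat(env.get_ee_rot()).as_matrix())
```

```text
[ 0.4005 -0.2881] [0.0133 0.044 ] -135.24430482941372
top [array([211.5438, 208.209 ]), array([210.5331, 207.1069]), array([209.4733, 205.9511])]
scene [array([236.0132, 241.739 ]), array([235.9009, 233.9253]), array([235.7851, 225.8762])]
[ 0.5647  0.4463 -0.3963  1.8839  0.2227  0.8544  0.0562]
[[ 0.3587 -0.9334 -0.0008]
 [-0.9334 -0.3587  0.0022]
 [-0.0023  0.     -1.    ]]
```

View pics/sp.png

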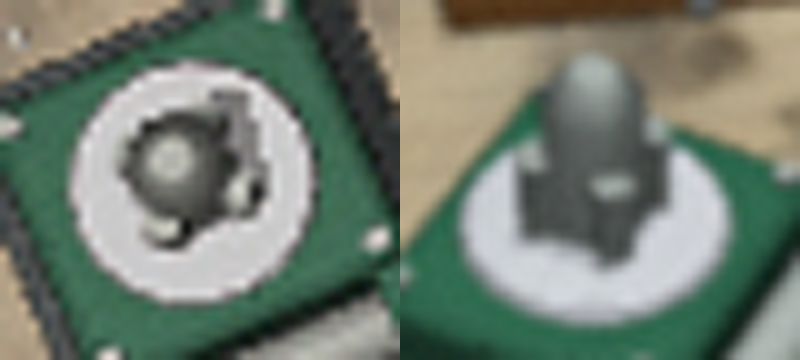

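Run:
```python
from h import *
np.set_printoptions(precision=4,suppress=True)
sc=1/10
for n,pts in [("top",[(193+x/10-.45,190+y/9-.45 if 0 else 190+y/10-.45) for x,y in [(242,190),(165,230),(125,163)]]),
 ("scene",[(214+x*46/400-.45,218+y*40/360-.45) for x,y in [(213,187),(133,155),(255,130)]])]:
    for p in pts:
        q=onz(n,p,.07)[:2]; d=q-[.4725,-.1625]; print(n,p,q,np.linalg.norm(d),np.degrees(np.arctan2(d[1],d[0])))
for n,p in [("top",(193+17.2-.45,190+15.8-.45)),("scene",(214+190*.115-.45,218+55/9-.45))]: print(onz(n,p,.09))
```

```text
top (216.75, 208.55) [ 0.4688 -0.1772] 0.015121919110713481 -104.18199351597453
top (209.05, 212.55) [ 0.4597 -0.159 ] 0.013301872039393307 164.96161607409354
top (205.05, 205.85000000000002) [ 0.4757 -0.1496] 0.01334518851577661 75.97578029279578
scene (238.04500000000002, 238.32777777777778) [ 0.4599 -0.1578] 0.013416594793024096 159.5599169301968
scene (228.845, 234.77222222222224) [ 0.4791 -0.1505] 0.013685972533670803 61.38734342891726
scene (242.875, 231.99444444444447) [ 0.4685 -0.1765] 0.014527798727328567 -105.97651785270308
[ 0.4739 -0.1631  0.09  ]
[ 0.4782 -0.166   0.09  ]
```

```bash
cat >> h.py <<'E'
def rot(deg): return (R.from_euler('z',deg,degrees=True)*R.from_euler('x',180,degrees=True)).as_quat()
def yaw():
    M=R.from_quat(env.get_ee_rot()).as_matrix(); return np.degrees(np.arctan2(M[1,0],M[0,0]))
def st(s=""):
    print(s,"t%.2f"%env.get_time(),"p",np.round(env.get_tcp_pos(),4),"yaw %.1f"%yaw(),"F",np.round(env.get_force(),1),"M",np.round(env.get_moment(),2),"op %.4f"%env.get_opening(),flush=True)
def snap(n,name,roi=None,k=1):
    im=imaging.read_camera(n)[:,:,::-1]
    if roi: x0,y0,x1,y1=roi; im=im[y0:y1,x0:x1]
    cv2.imwrite("pics/"+name+".png",cv2.resize(im,None,fx=k,fy=k,interpolation=cv2.INTER_CUBIC))
E
python3 - <<'E'
from h import *
np.set_printoptions(precision=2,suppress=True)
print(solver.solve_ik([.4005,-.2881,.2],rot(-45.2)))
print(solver.solve_ik([.4005,-.2881,.054],rot(-45.2)))
for a in (-45,-61,-80,-100,-125): print(a,solver.solve_ik([.4725,-.1625,.105],rot(a)))
env.move_l([.233,-.607,.27]); st()
fingers.move_gripper(.05,25)
env.goto([.4005,-.2881,.17],rot(-45.2)); st()
snap("top","t1"); snap("scene","s1")
E
```

```text
[ 0.69  0.42 -0.16  1.91  0.09  0.83 -0.3 ]
[ 0.64  0.65 -0.09  2.04  0.12  0.46 -0.33]
-45 [ 0.39  0.57 -0.15  1.99  0.14  0.6  -0.64]
-61 [ 0.35  0.56 -0.09  1.99  0.09  0.59 -0.86]
-80 [ 0.3   0.56 -0.02  1.99  0.02  0.59 -1.13]
-100 [ 0.25  0.56  0.06  1.99 -0.06  0.59 -1.4 ]
-125 [ 0.16  0.57  0.18  2.   -0.18  0.59 -1.72]
 t0.51 p [ 0.23 -0.61  0.27] yaw -69.0 F [-0.4 -0.3 -0.3] M [-0.05  0.07  0.03] op 0.0852
 t2.35 p [ 0.4  -0.29  0.17] yaw -45.4 F [0.6 0.1 0.5] M [ 0.04 -0.    0.02] op 0.0503
```

View pics/s1.png

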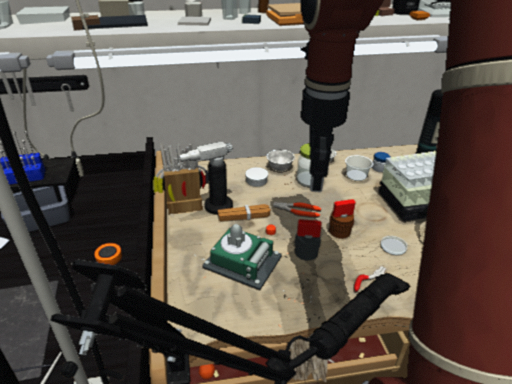

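View pics/t1.png

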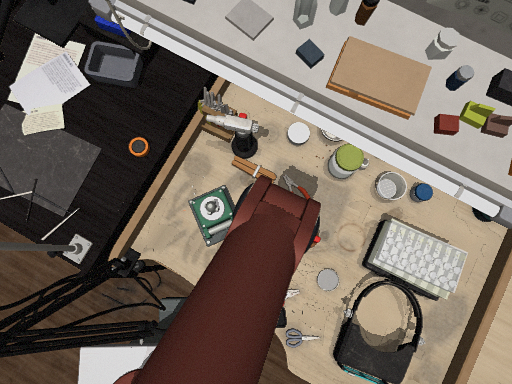

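The scene view shows the fingers (tips at about (318,188)) hanging over the dark wheel with the red bar (308,230). In the top view the arm hides the wheel, and the unit is still visible at (213,208). Next I'll descend and grip.

Run:
```python
from h import *
env.move_l([.4005,-.2881,.09],feed=.12)
hit=env.move_l([.4005,-.2881,.054],feed=.05,until_force=6); print(hit); st("down")
fingers.move_gripper(.0,40); st("grip")
snap("scene","s2",(230,150,390,270),5)
```

```text
False
down t4.13 p [ 0.4007 -0.2882  0.054 ] yaw -45.2 F [ 0.6 -0.1  0.5] M [-0.02  0.02  0.  ] op 0.0499
grip t4.54 p [ 0.4005 -0.2882  0.0543] yaw -45.2 F [-0.7 -0.3  2.8] M [0.07 0.08 0.  ] op 0.0134
```

View pics/s2.png

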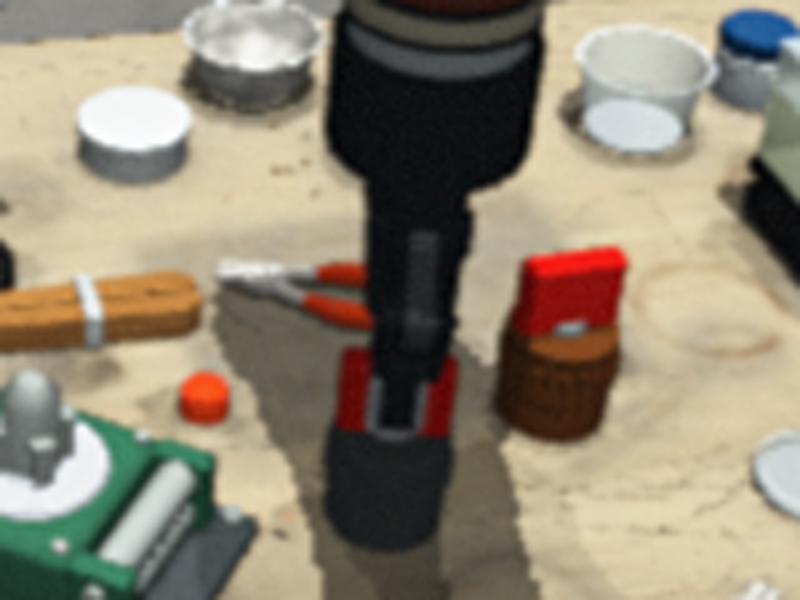

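The pads hold the middle of the red bar (zoom (397,390)) and the wheel stands upright. Next I'll lift it and carry it over the spindle.

Run:
```python
from h import *
env.move_l([.4005,-.2882,.17],feed=.12); st("lift")
env.move_l([.473,-.163,.17],rot(-61),feed=.12); env.wait(.3); st("over")
snap("scene","s3",(170,140,330,260),5)
```

```text
lift t5.71 p [ 0.3998 -0.2878  0.1692] yaw -45.2 F [-0.1 -0.4 -3.8] M [ 0.03 -0.03 -0.01] op 0.0133
over t7.37 p [ 0.4729 -0.1634  0.17  ] yaw -61.0 F [ 0.6 -0.1 -2.3] M [-0.02 -0.02 -0.03] op 0.0133
```

View pics/s3.png

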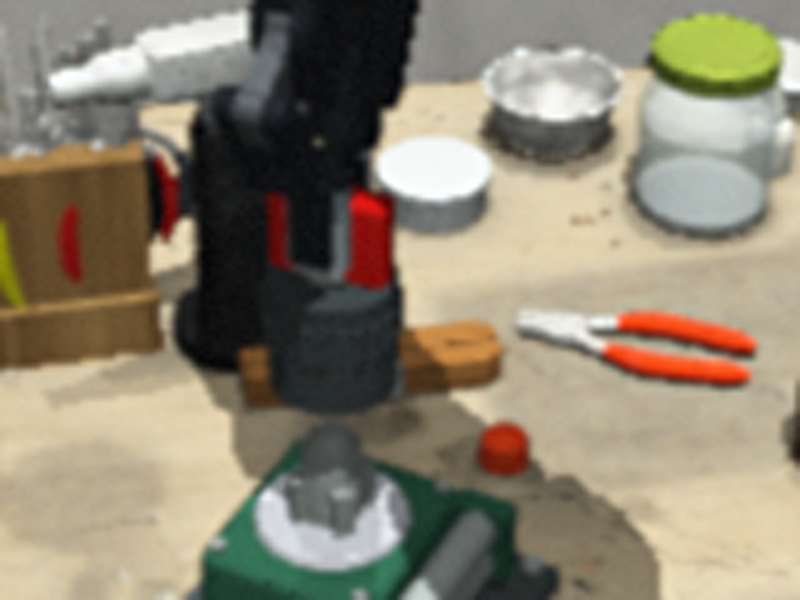

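The wheel (zoom x 335) hangs about above the nose (zoom (330,440)). Next I'll press down gently.

Run:
```python
from h import *
hit=env.move_l([.473,-.163,.150],feed=.08,until_force=5); st("a %s"%hit)
for z in (.143,.136,.130,.125):
    if hit: break
    hit=env.move_l([.473,-.163,z],feed=.03,until_force=5); st("z %.3f %s"%(z,hit))
```

```text
a False t7.82 p [ 0.4728 -0.1629  0.1497] yaw -61.0 F [ 0.5 -0.4 -2.4] M [ 0.02  0.01 -0.01] op 0.0132
z 0.143 False t8.20 p [ 0.4729 -0.163   0.1429] yaw -61.0 F [ 0.6  0.  -3.2] M [ 0.03  0.05 -0.03] op 0.0135
z 0.136 False t8.58 p [ 0.4728 -0.1629  0.1357] yaw -61.0 F [-0.7 -0.2 -3.2] M [-0.   -0.05 -0.03] op 0.0129
z 0.130 False t8.93 p [ 0.4729 -0.1629  0.1298] yaw -61.0 F [ 1.1 -0.7 -2.3] M [0.04 0.05 0.02] op 0.0135
z 0.125 False t9.25 p [ 0.4729 -0.1629  0.1248] yaw -61.0 F [ 0.2  0.1 -3.6] M [-0.01 -0.03 -0.02] op 0.0132
```

Run:
```python
from h import *
hit=False
for z in (.120,.116,.112,.108,.1055):
    hit=env.move_l([.473,-.163,z],feed=.02,until_force=5); st("z %.3f %s"%(z,hit))
    if hit: break
```

```text
z 0.120 False t9.65 p [ 0.4729 -0.1629  0.1199] yaw -61.0 F [ 0.2  0.4 -3.2] M [ 0.02 -0.07  0.  ] op 0.0134
z 0.116 False t10.00 p [ 0.4729 -0.1629  0.1158] yaw -61.0 F [-0.3 -0.4 -3.3] M [ 0.04 -0.04 -0.01] op 0.0133
z 0.112 False t10.35 p [ 0.4729 -0.1629  0.1118] yaw -61.0 F [ 0.4  0.7 -3.1] M [ 0.04 -0.07 -0.01] op 0.0134
z 0.108 False t10.70 p [ 0.4729 -0.1629  0.1078] yaw -61.0 F [ 0.3  0.3 -2.9] M [ 0.08 -0.07  0.02] op 0.0133
z 0.105 False t10.97 p [ 0.473  -0.163   0.1054] yaw -61.0 F [ 0.4 -0.2 -3.2] M [ 0.01 -0.07  0.  ] op 0.0135
```

It meshed directly using the tooth angle I measured from the images. Next I'll lower it onto the seat ring and check.

Run:
```python
from h import *
hit=env.move_l([.473,-.163,.1015],feed=.01,until_force=4); st("seat %s"%hit)
env.wait(.4); st()
snap("scene","s4",(170,140,330,260),5)
```

```text
seat True t11.24 p [ 0.473  -0.1631  0.1043] yaw -61.0 F [-0.2  0.5  6.4] M [-0.01  0.04 -0.02] op 0.0133
 t11.64 p [ 0.473  -0.163   0.1043] yaw -61.0 F [-0.   0.6  6.4] M [ 0.03  0.03 -0.06] op 0.0137
```

View pics/s4.png

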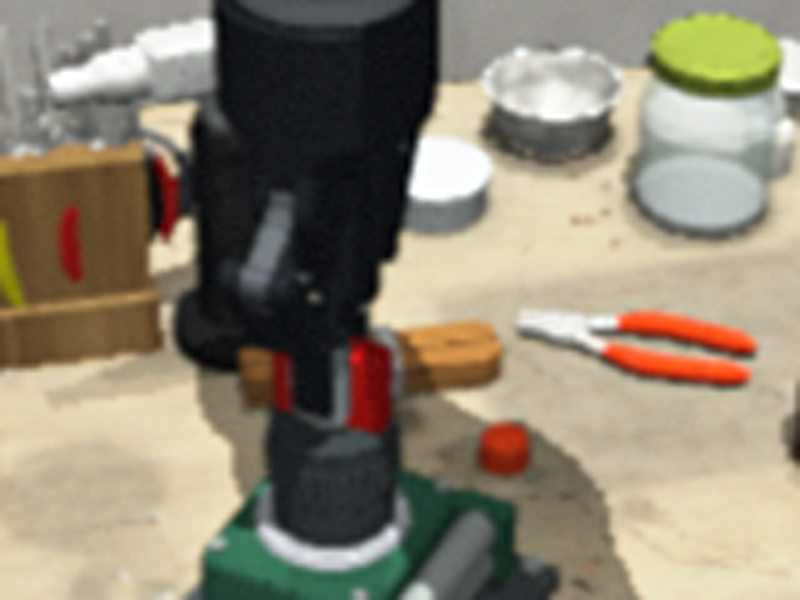

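The wheel sits flush on the white ring (zoom (333,550)), and the contact height matches the predicted 0.1043. Next I'll wind it in small steps while watching the moment.

Run:
```python
from h import *
fingers.move_gripper(0,70); st("g")
p=[.473,-.163,.1043]
a=-61.0
while a>-92:
    a-=4; env.move_l(p,rot(a),feed=.05); 
    m=np.mean([env.get_moment()[2] for _ in range(3)]); st("a %.0f"%a)
    if abs(m)>.4 or np.hypot(*env.get_force()[:2])>25: print("STOP"); break
```

```text
g t11.91 p [ 0.473  -0.163   0.1044] yaw -61.0 F [-0.7 -0.3  7.2] M [-0.01  0.01  0.01] op 0.0132
a -65 t12.16 p [ 0.4731 -0.163   0.1044] yaw -64.9 F [0.2 0.4 0. ] M [0.02 0.06 0.06] op 0.0127
a -69 t12.41 p [ 0.4732 -0.1631  0.1044] yaw -68.9 F [0.5 0.1 1.3] M [-0.01 -0.08 -0.04] op 0.0129
a -73 t12.66 p [ 0.4735 -0.1626  0.1044] yaw -72.8 F [-0.2  0.5  1.4] M [ 0.23 -0.2   0.05] op 0.0130
a -77 t12.91 p [ 0.4735 -0.1627  0.1045] yaw -76.8 F [1.7 1.4 1.7] M [ 0.31 -0.27  0.13] op 0.0128
a -81 t13.16 p [ 0.4735 -0.1627  0.1045] yaw -80.8 F [1.3 1.6 2.6] M [ 0.41 -0.35  0.05] op 0.0129
a -85 t13.41 p [ 0.4735 -0.1628  0.1044] yaw -84.8 F [3.1 2.  2.9] M [ 0.42 -0.39  0.07] op 0.0125
a -89 t13.66 p [ 0.4735 -0.1628  0.1045] yaw -88.8 F [2.3 2.5 3. ] M [ 0.47 -0.49  0.16] op 0.0127
a -93 t13.91 p [ 0.4734 -0.1628  0.1044] yaw -92.8 F [3.5 2.1 3.5] M [ 0.55 -0.59  0.07] op 0.0131
```

Run:
```python
from h import *
p=[.473,-.163,.1043]
a=-93.0
while a>-110:
    a-=3; env.move_l(p,rot(a),feed=.05); 
    m=np.median([env.get_moment()[2] for _ in range(3)]); st("a %.0f"%a)
    if abs(m)>.35 or np.hypot(*env.get_force()[:2])>15: print("STOP"); break
snap("scene","s5",(170,140,330,260),5)
```

```text
a -96 t14.16 p [ 0.4734 -0.1629  0.1045] yaw -95.9 F [2.5 2.4 3.9] M [ 0.61 -0.67  0.12] op 0.0131
a -99 t14.41 p [ 0.4734 -0.1629  0.1045] yaw -98.9 F [3.7 1.8 4. ] M [ 0.62 -0.67  0.14] op 0.0130
a -102 t14.66 p [ 0.4734 -0.1629  0.1045] yaw -101.9 F [2.3 2.5 4.1] M [ 0.6  -0.72  0.1 ] op 0.0129
a -105 t14.91 p [ 0.4734 -0.163   0.1045] yaw -104.9 F [4.2 2.2 4.7] M [ 0.61 -0.82  0.18] op 0.0129
a -108 t15.16 p [ 0.4734 -0.163   0.1044] yaw -107.9 F [3.9 2.7 4.6] M [ 0.62 -0.8   0.11] op 0.0131
a -111 t15.41 p [ 0.4733 -0.163   0.1044] yaw -110.9 F [3.6 3.2 5.4] M [ 0.61 -0.87  0.13] op 0.0129
```

View pics/s5.png

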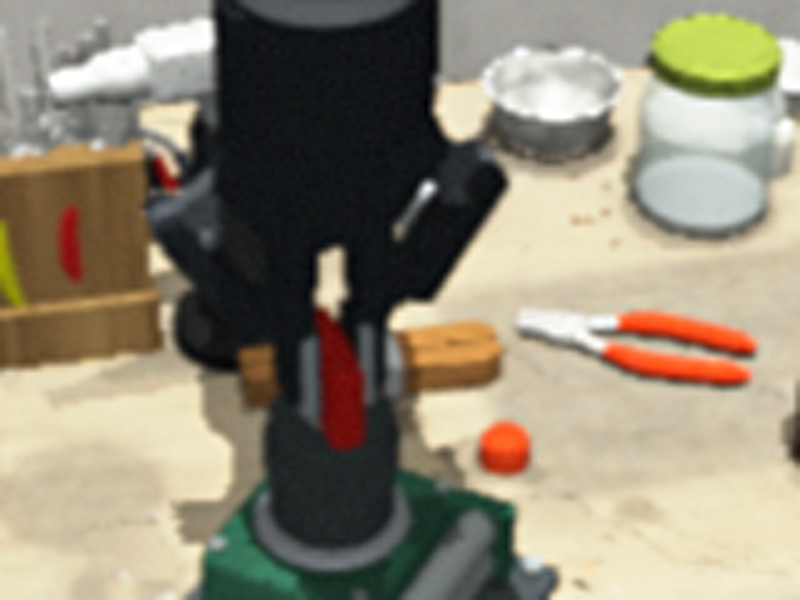

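The wheel is still home and the bar has turned with the fingers (now seen end-on at zoom (340,390)). I'll continue to the stop.

Run:
```python
from h import *
p=[.473,-.163,.1043]
a=-111.0
while a>-136:
    a-=1.5; env.move_l(p,rot(a),feed=.05); 
    m=np.median([env.get_moment()[2] for _ in range(3)]); st("a %.1f m %.2f"%(a,m))
    if abs(m)>.38 or np.hypot(*env.get_force()[:2])>15: print("STOP"); break
```

```text
a -112.5 m 0.24 t15.71 p [ 0.4733 -0.163   0.1044] yaw -112.4 F [3.6 1.9 4.9] M [ 0.69 -0.94  0.24] op 0.0128
a -114.0 m 0.25 t15.96 p [ 0.4733 -0.163   0.1044] yaw -114.0 F [4.3 2.9 5. ] M [ 0.6  -0.96  0.25] op 0.0130
a -115.5 m 0.60 t16.21 p [ 0.4733 -0.163   0.1044] yaw -115.3 F [3.  2.4 5.1] M [ 0.53 -0.96  0.6 ] op 0.0133
STOP
```

Mz jumped from 0.13–0.25 to 0.60 N m at yaw -115°, which is the stop. I'll ease the torque, let go, back off and check.

```bash
python3 - <<'E'
from h import *
p=[.473,-.163,.1043]
env.move_l(p,rot(-114.8),feed=.05); env.wait(.2); st("ease")
fingers.move_gripper(.045); st("open")
env.move_l([.473,-.163,.20],feed=.08); st("up")
env.move_l([.40,-.32,.26],feed=.15); env.goto([.30,-.52,.26],rot(-69)); st("away")
snap("scene","s6"); snap("top","t6")
E
python3 - <<'E'
import cv2
a=cv2.imread("pics/s6.png")[190:290,190:290];b=cv2.imread("pics/t6.png")[160:260,170:270]
import numpy as np
cv2.imwrite("pics/c6.png",cv2.resize(np.hstack([a,b]),None,fx=4,fy=4,interpolation=2))
E
```

```text
ease t16.66 p [ 0.4733 -0.163   0.1044] yaw -114.7 F [4.3 2.  5.6] M [ 0.62 -0.87  0.35] op 0.0126
open t17.07 p [ 0.4717 -0.1634  0.1038] yaw -114.9 F [ 0.2 -0.3  0.1] M [0.04 0.01 0.04] op 0.0452
up t18.42 p [ 0.4726 -0.1629  0.1995] yaw -114.8 F [ 0.   0.2 -0.1] M [ 0.02 -0.04 -0.02] op 0.0452
away t20.82 p [ 0.3015 -0.5187  0.2597] yaw -68.9 F [-0.1  0.2  0.4] M [ 0.03 -0.06 -0.02] op 0.0451
```

View pics/c6.png

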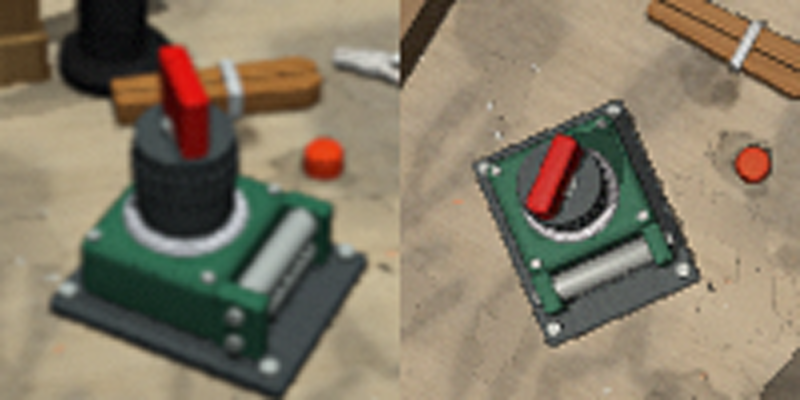

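The wheel sits flush on the ring in both views (left zoom (187,225), right zoom (560,185)), and the clamp and cap are where they were. I'm handing in.

Run:
```python
from h import *
env.wait(.3); env.sign_off(); st("done")
```

```text
the job is handed in; nothing more can be done
the job is handed in; nothing more can be done
```

The red-barred handwheel is home on the spindle, wound clockwise to its stop and released. I handed the job in at about 21 s of the 72 s allowed; no verdict is reported.

- **Fitting:** I read the spindle's tooth angle from the two pictures and turned the wheel about 16° on the way over. The teeth then slid in without touching, so no rocking was needed. It touched the seat ring at the predicted tool height of 0.1043 m, with only a few newtons of push.
- **Winding:** The moment stayed between about 0 and 0.25 N m until the stop, where it jumped to 0.60 N m at a tool angle of about -115°. From the tooth angles and play, the spindle turned about 0.8 rad. With a start of 0.3 to 0.6 rad, that fits the stop at 1.2 rad. The joint angle itself could not be read, so this is inferred.
- **Side load:** While winding, a small side load built up: about 5 N sideways and 1.1 N m of bending. It vanished when I opened the fingers.
- **Last checks:** After release, both pictures show the wheel flush on the ring and the clamp and orange cap unmoved. I did not check the tin separately, but the arm never worked near it. The force on the tool was about zero with the arm clear.

No check failed or disagreed.

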